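# Clamp the lid of a sample case with its draw latch

### The job

The yellow sample case is packed and its lid is down, but the draw latch on its front hangs open. Raise the red-sleeved lever, hook the wire loop over the keeper on the lid, then snap the lever down past centre until it lies flat against the front and holds the lid tight on its gasket. Leave the things standing round about in their places, and let go of the latch when you are done.

Things in the scene. Friction and masses are not known exactly. Their poses are not given: they have to be found in the camera images.
- sample_case: Yellow transport case with black corner guards, fixed on the bench: 150 mm deep (x), 230 wide (y), 182 high with lid (193 at its folded handle). Origin: centre of its underside, z up. Its front, the plane x = -75 mm, looks along its -x towards the robot and carries the latch in the middle (y = 0). The lid begins at z = 124 mm. All latch parts swing in the case's x-z plane, about lines along y.
- lever_pivot (a point): Axis of the lever, in a steel bracket fixed on the case at x = -91, y = 0, z = 100 mm of the case frame, 16 mm in front of the face.
- lever_grip (a point): Middle of the red sleeve on the lever, 53 mm from lever_pivot. Sleeve: 40 mm wide (y), 11 thick, 30 long; pinch it across its 40 mm, or press on its outer side (the side seen from in front when the lever is shut), which lies 7.5 mm out from the lever's line. The lever ends 69 mm from the pivot in a small out-turned lip.
- latch_lever (a joint): Lever angle, rad. 0 = shut, hanging straight down along the front; grows as its end swings out and up; 1.57 = straight out; stop at 2.27. A stiff pivot (0.06 N m) keeps it where left. With the loop hooked it moves freely down to about 1.1, then squeezes the gasket (about 8 N square to the lever at the sleeve), passes dead centre at 0.33 and is drawn home to 0. It is at 0.5 to 1.05 at the start.
- loop_pivot (a point): Axis on which the wire loop swings, carried by the lever 16 mm from lever_pivot. With the lever shut it is at x +1.4, z -15.9 mm from lever_pivot (case axes); it turns about lever_pivot with the lever.
- latch_loop (a joint): Loop angle relative to the lever, rad. 0 = as when all is shut, with loop_bar x +10.1, z +61.9 mm from loop_pivot (case axes). It grows as the loop tips forward, away from the case; the loop's turn about the case's +y axis from that direction is latch_lever - latch_loop. Swings freely; stops at -0.1 and 2.75. Unhooked it falls forward on the 2.75 stop and rides 30 degrees above the lever.
- loop_bar (a point): Middle of the cross bar of the loop, a U of 5 mm round steel wire: two straight arms (29 mm over both), 62.8 mm from loop_pivot to the bar. Pinch it across both arms. Tipped back past upright it falls on towards the lid by itself.
- keeper (a point): Seat of the bar in the steel keeper on the lid's front, 4.5 mm off the face, x into the case, z up. Keeper 16 mm wide (passes between the arms); its upturned lip is 2.5 to 6.5 mm in front of the seat and 5 mm higher. The bar goes over it from above (lever above 1.5 rad). With the lever up the bar clears it by 10 mm, leans on the lid 16 mm above the seat and slides in as the lever closes.
- case_lid (a joint): Angle of the lid on its rear hinge, rad. Unclamped it rests on the springy gasket at about 0.020 (the front about 3 mm proud); 0 = drawn down tight; it grows as the lid opens.
- grease_pot: White pot with a red lid, 61 mm across, 58 mm high, left of the case; a bystander. Origin: centre of its underside.
- torch: Dark grey torch standing on its end, 35 mm across, 96 mm high, left of the case; a bystander. Origin: centre of its underside.
- driver_stand: Black block with small screwdrivers with red and blue handles, 50 x 94 x 147 mm high, right of the case; a bystander. Origin: centre of its underside.
- tape: Roll of black tape lying flat, 72 mm across, 19 mm high, left of the case; a bystander. Origin: centre of its underside.

How it is judged:
By the outcome, as a careful person would: the job done as asked, in the order asked, and still so for the second after the job is handed in, with the robot touching nothing.
It also fails if it takes over 48 s, if anything falls off the work surface, if the arm or the gripper's body presses on something with over 40 N, if the wrist force passes 120 N, or if a joint passes its speed limit or range.

### The arm

A 7-joint arm with a two-finger parallel gripper is mounted at the origin on a cart in front of the work surface, level with it; the furniture and walls round the work are solid. World frame = base frame: x ahead of the robot, y to its left, z up, the work surface at z = 0. Lengths are in mm, angles in rad, forces in N, time in s.
With the tool pointing down it reaches from about 425 to 875 mm from the base axis. Payload 4.7 kg.
Tool frame: the origin (TCP) lies on the centre line of the jaws, within the pads' length; the fingertips stand bot.tip_extent ahead of it and the grasp point (between the pads) lies 5 mm behind it (bot.tip_extent is the distance from the TCP to the fingertips, in mm); z points along the fingers, y is the line along which they close (so a half turn about z gives the same grasp; the last joint's range is limited). The gripper opens to 87 mm and grips with 3 to 60 N. Pads are 19 mm wide; open, the fingers measure 117 mm over their backs; the gripper's body (75 mm by 190 mm) begins 51 mm behind the grasp point.
Start: joints at [-1.168, 0.321, -0.07, 1.45, 0.023, 1.371, -0.057], TCP at [246.428, 601.496, 236.587] pointing down, gripper open.
Joint ranges: [-2.86, 2.86], [-0.3, 2.09], [-1.38, 1.24], [0.06, 2.45], [-1.56, 4.7], [0.09, 2.05], [-2.69, 2.69]. Speed limits (rad/s): [2.57, 2.57, 3.14, 3.14, 3.14, 3.14, 3.14].

### API

Orientations are given as a unit quaternion [x, y, z, w].
In Python, from plant import bot gives the robot as it stands. The module is installed in compiled form; this text tells all that it offers.
- The arm moves only by the shell command python3 -m inch 'ROWS' [FORCE]. ROWS is text: rows parted by semicolons, each of 5 numbers parted by spaces: the closure, from -1 (fully open) to 1 (shut), then the shift along the tool's x, y, z in m, then the turn about the tool's z in degrees. In form: grip x y z turn; .... A call has 1 to 12 rows; each row shifts and turns the commanded pose from where the row before left it, along the tool's axes as they then stand; what a row does not reach is not made up. A row lasts 1/8 s, in which the tool goes at most 62.5 mm and 10.7 degrees, less where a joint would pass 70% of its speed; a pose out of reach is approached as far as the arm can. A call with a gripper value outside its range is refused whole. The fingers move at their own pace and stop on an object; FORCE is the grip in N (left out, the last holds). Time passes only in rows, so rows that do not move let the fingers close. It gives the time, the measured TCP pose, the force, the opening and the grip force at its end, in the units of the state.
- bot.get_obs(): the state, without advancing time (a new reading comes with each control period).
- bot.snapshot(name): name is "side" or "top"; returns the picture (480x640x3 uint8, red, green, blue); there is no depth.
- bot.get_calibration(name): a dict with "mtx" (3x3 intrinsics, pixels), "k1" (the pictures are not rectified: a ray, as slopes to the right and down, at radius r is drawn at 1 + k1 r^2 times it, then the intrinsics apply), "R" (3x3) and "t" (3): a world point X has camera coordinates R X + t. Camera axes: x right, y down, z forward; pixel columns grow to the right and rows downward; lengths in mm; the calibration is good to about 2 mm. A picture is of the moment at which its call begins. get_calibration takes no time and is no camera call.
- bot.finish_job(): hands the job in; it is judged then, once.
The state is a dict: "time": time; "qpos": joint angles; "qvel": joint speeds; "joint_efforts": joint torques, N m; "tool_pos": TCP position; "tool_rot": TCP orientation; "contact_force": force on the tool from outside, world axes, zero at the start; "ft_torque": the same for the moment, N m; "grip_width": opening from 0.0 (shut) to 1.0 (fully open); "gripper_force": force on a finger pad.
Only numpy, scipy, OpenCV 4.12 (cv2) and the standard library are available. Lean on these libraries where they do the work, as an engineer would, in place of code of your own. Each camera call takes 0.05 s, during which the arm holds its last target. There are 200 camera calls.

## Working session

There is one attempt and no reset: what is moved stays moved. The work goes in short steps, Python scripts to look and compute and a shell command to move; the robot and the scene stay as the last step left them, time stands still between calls to the robot, and variables do not carry over. Pictures are saved under pics/ and viewed, at most 10 in all, crops included, and the job is handed in when it is done.

```bash
mkdir -p pics; python3 - <<'E'
from plant import bot
import cv2,numpy as np
for n in("side","top"):
    im=bot.snapshot(n); cv2.imwrite(f"pics/{n}0.png",im[...,::-1])
    c=bot.get_calibration(n); print(n,c["mtx"],c["k1"],np.round(c["R"],4),c["t"], "campos",-np.array(c["R"]).T@c["t"])
o=bot.get_obs();print(o["tool_pos"],o["tool_rot"],bot.tip_extent,o["time"])
E
```

```text
side [[536.27751684   0.         320.99669419]
 [  0.         536.27751684 247.54216655]
 [  0.           0.           1.        ]] -0.06459810026758539 [[-0.9957 -0.0897  0.023 ]
 [-0.0654  0.5052 -0.8605]
 [ 0.0656 -0.8583 -0.5089]] [ 597.00685627  104.45817885 1184.82873288] campos [ 523.58749195 1017.74187324  679.12108019]
top [[491.32927159   0.         319.96353328]
 [  0.         491.32927159 243.26367022]
 [  0.           0.           1.        ]] -0.040181686329908116 [[-0.3313 -0.9435  0.0085]
 [-0.9119  0.3179 -0.2597]
 [ 0.2423 -0.0938 -0.9656]] [ 231.46622599  567.70215142 1197.76569439] campos [ 304.11942489  150.30979275 1302.08423182]
[246.27811204 601.03673277 235.56345019] [ 1.93149531e-01  9.81168960e-01 -8.47825828e-04 -1.11396075e-04] 14.0 0.1
```

View pics/side0.png

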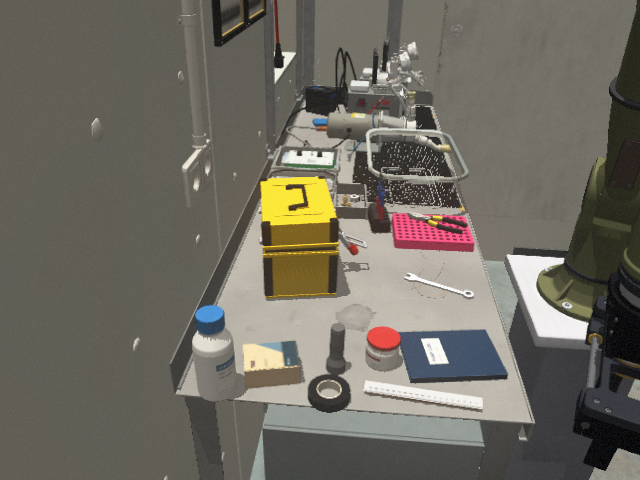

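View pics/top0.png

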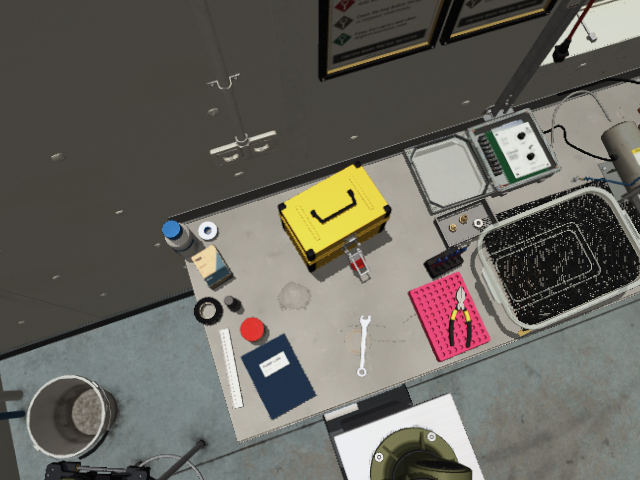

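The side picture shows the case at about (300,235), with the red sleeve at (353,248). In the top picture the case is at about (335,215) and the sleeve at (358,265). I'll enlarge both.

```bash
python3 - <<'E'
import cv2
a=cv2.imread("pics/side0.png")[170:302,250:386]; b=cv2.imread("pics/top0.png")[155:290,270:400]
cv2.imwrite("pics/sc.png",cv2.resize(a,None,fx=4.5,fy=4.5,interpolation=cv2.INTER_CUBIC))
cv2.imwrite("pics/tc.png",cv2.resize(b,None,fx=4.4,fy=4.4,interpolation=cv2.INTER_CUBIC))
E
```

```text
(no output)
```

View pics/sc.png

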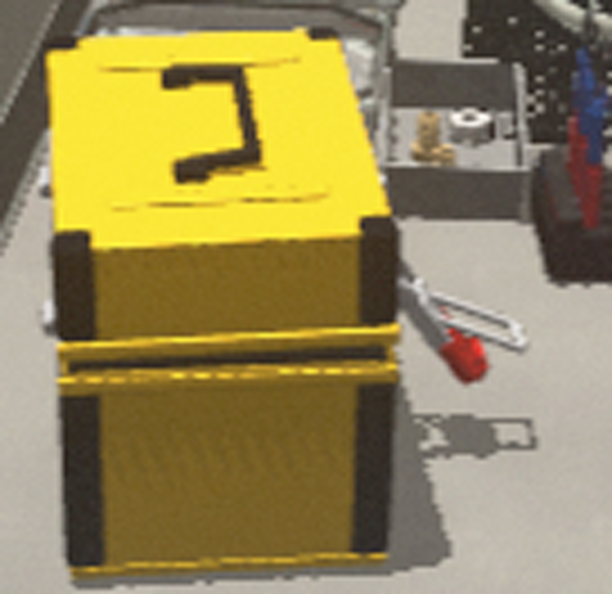

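View pics/tc.png

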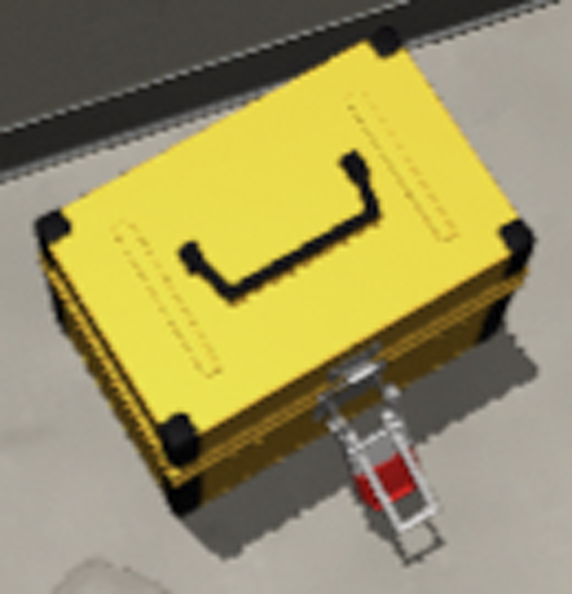

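The side crop shows the near (left) face with its bottom corners at about (388,570) and (72,575), the sleeve at (466,355) and the bar at (520,335). In the top crop the lid corners are at about (38,222), (178,460), (533,240) and (385,28), the sleeve at (388,482) and the bar at (418,522). Next I'll fit the pose.

```bash
cat > h.py <<'E'
import numpy as np, cv2
from plant import bot
from scipy.optimize import least_squares
cal={n:bot.get_calibration(n) for n in("side","top")}
def proj(n,X):
    c=cal[n]; p=np.atleast_2d(X)@np.array(c["R"]).T+np.array(c["t"]).ravel(); s=p[:,:2]/p[:,2:]
    s=s*(1+c["k1"]*(s**2).sum(1,keepdims=True)); m=np.array(c["mtx"]); return s*[m[0,0],m[1,1]]+m[:2,2]
def Ry(a): return np.array([[np.cos(a),0,np.sin(a)],[0,1,0],[-np.sin(a),0,np.cos(a)]])
P=np.array([-91,0,100.])
def lev(th,v): return P+Ry(th)@np.array(v,float)      # v rel. pivot with lever shut
def bar(th,ph): return lev(th,[1.4,0,-15.9])+Ry(th-ph)@np.array([10.1,0,61.9])
def world(p,X):
    c,s=np.cos(p[2]),np.sin(p[2]); return np.atleast_2d(X)@np.array([[c,s,0],[-s,c,0],[0,0,1]])+[p[0],p[1],0]
E
cat > fit.py <<'E'
from h import *
S=lambda u,v:((u+.5)/4.5-.5+250,(v+.5)/4.5-.5+170)
T=lambda u,v:((u+.5)/4.4-.5+270,(v+.5)/4.4-.5+155)
def pts(p):
    th=p[3]
    return [("side",(-75,115,0),S(388,568)),("side",(75,115,0),S(72,575)),("side",(75,115,182),S(50,238)),("side",(-75,115,184),S(397,228)),("side",(75,-115,182),S(47,40)),
    ("top",(75,115,182),T(38,222)),("top",(-75,115,184),T(178,458)),("top",(-75,-115,184),T(533,240)),("top",(75,-115,182),T(385,28)),
    ("side",lev(th,[0,0,-53]),S(466,355)),("side",bar(th,2.75),S(520,335)),("top",lev(th,[-3,0,-53]),T(388,482)),("top",bar(th,2.75),T(419,522))]
def res(p):
    return np.concatenate([(proj(n,world(p,X))[0]-uv) for n,X,uv in pts(p)])
r=least_squares(res,[600,150,-.2,.8],loss="soft_l1")
print(r.x); print(np.round(r.fun.reshape(-1,2),1))
p=r.x
for nm,X in (("pivot",P),("grip",lev(p[3],[0,0,-53])),("bar",bar(p[3],2.75)),("bar shut",bar(0,0))): print(nm,world(p,X).round(1))
# independent two-view triangulation
for nm,a,b in(("sleeve",S(466,355),T(388,482)),("bar",S(520,335),T(419,522))):
    q=least_squares(lambda X:np.concatenate([proj("side",X)[0]-a,proj("top",X)[0]-b]),[550,100,100.]);print(nm,q.x.round(1),q.fun.round(2))
E
python3 fit.py
```

```text
[ 6.57748708e+02 -2.13213533e+01  1.99556453e-01 -1.31305289e+02]
[[-0.4  1. ]
 [-0.   2.7]
 [ 2.1  2.1]
 [ 1.   1. ]
 [ 1.2 -0.5]
 [-0.6  0.1]
 [-0.9 -1.6]
 [ 0.9  0.5]
 [ 1.4 -0.5]
 [-2.8 -2.4]
 [ 0.3 -0.7]
 [ 0.  -1.7]
 [-0.2 -0.6]]
pivot [[568.6 -39.4 100. ]]
grip [[537.5 -45.6  57.5]]
bar [[503.1 -52.6  63.4]]
bar shut [[579.8 -37.1 146. ]]
sleeve [531.3 -45.5  51.9] [-0.27 -0.08  0.07  0.32]
bar [503.  -53.1  61. ] [ 0.34  0.1  -0.08 -0.39]
```

The fit holds: yaw is 0.2, the lever is at about 0.64 rad, and the two-view bar point agrees to about 2 mm. I'll rise, align the jaws with the case's y, and have a helper work out the tool-axis shifts.

```bash
cat > go.py <<'E'
# usage: go.py x y z (case frame, mm) -> shift in tool axes (m) and turn (deg) for tool y = case y
from h import *
import sys
from scipy.spatial.transform import Rotation as Ro
p=np.array([657.7,-21.3,0.1996])
o=bot.get_obs(); R=Ro.from_quat(o["tool_rot"]).as_matrix()
c,s=np.cos(p[2]),np.sin(p[2]); C=np.array([[c,-s,0],[s,c,0],[0,0,1]])
x=C.T@(o["tool_pos"]-np.array([p[0],p[1],0]))
a=np.degrees(np.arctan2(R[1,1],R[0,1])); 
print("t",o["time"],"TCP case",x.round(1),"turn",round(a-(90+np.degrees(p[2])),2),"F(case)",(C.T@o["contact_force"]).round(1),"w",round(o["grip_width"]*87,1),"gf",round(float(np.max(o["gripper_force"])),1))
for t in sys.argv[1:]:
    t=np.array(eval(t),float); print(t.round(1),"shift",(R.T@C@(t-x)/1000).round(4)); x=t
E
python3 -m inch '-1 0 0 -0.03 -8.4; -1 0 0 -0.03 -8.4; -1 0 0 -0.03 -8.4; -1 0 0 0 -8.5; -1 0 0 0 0' 20; python3 go.py '-150,0,300'
```

```text
time: 0.72
tool_pos: [246.4, 601.3, 326.2]
tool_rot: [-0.099, 0.995, -0.0, -0.0]
contact_force: [-0.4, -0.2, -0.5]
grip_width: 1.0
gripper_force: 0.0
t 0.725 TCP case [-279.7  691.8  326.2] turn -0.1 F(case) [-0.4 -0.1 -0.5] w 87.0 gf 0.0
[-150.    0.  300.] shift [-0.1309 -0.6916  0.0265]
```

```bash
python3 -m inch '-1 -0.045 -0.04 0 0; -1 -0.045 -0.045 0 0; -1 -0.04 -0.05 0 0; -1 0 -0.06 0 0; -1 0 -0.06 0 0; -1 0 -0.06 0 0; -1 0 -0.06 0 0; -1 0 -0.06 0 0; -1 0 -0.06 0 0; -1 0 -0.06 0 0; -1 0 -0.06 0 0; -1 0 -0.05 0 0'; python3 go.py '-133,0,140' '-132,0,52'
```

```text
time: 2.22
tool_pos: [503.1, -25.6, 325.9]
tool_rot: [-0.097, 0.995, 0.0, -0.0]
contact_force: [0.2, 0.2, -0.0]
grip_width: 0.998
gripper_force: 0.0
t 2.225 TCP case [-152.4   26.4  325.9] turn -0.29 F(case) [ 0.2  0.1 -0. ] w 86.9 gf 0.0
[-133.    0.  140.] shift [-0.0197 -0.0264  0.1859]
[-132.    0.   52.] shift [-0.0011 -0.      0.088 ]
```

```bash
python3 -m inch '-1 -0.01 -0.0264 0.05 0; -1 -0.005 0 0.06 0; -1 -0.005 0 0.06 0; -1 0 0 0.04 0; -1 0 0 0.03 0; -1 0 0 0.017 0; -1 0 0 0.015 0; -1 0 0 0 0'; python3 go.py '-132,0,52'; python3 - <<'E'
from h import *
a=bot.snapshot("side")[185:285,300:400,::-1]; b=bot.snapshot("top")[200:300,300:400,::-1]
cv2.imwrite("pics/pre.png",cv2.resize(np.hstack([a,b]),None,fx=4,fy=4,interpolation=cv2.INTER_CUBIC))
E
```

```text
time: 3.22
tool_pos: [527.8, -44.8, 54.0]
tool_rot: [-0.099, 0.995, 0.0, -0.001]
contact_force: [0.7, 0.2, 0.5]
grip_width: 1.0
gripper_force: 0.0
t 3.225 TCP case [-131.9    2.7   54. ] turn -0.05 F(case) [0.7 0.1 0.5] w 87.0 gf 0.0
[-132.    0.   52.] shift [ 0.0001 -0.0027  0.002 ]
```

View pics/pre.png

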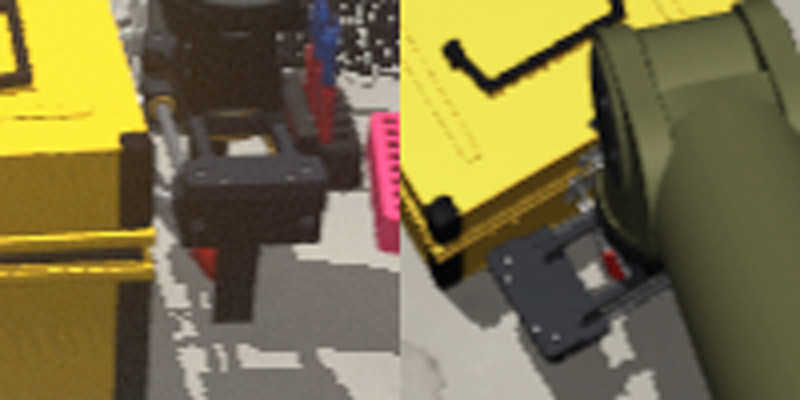

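The side half shows the near finger at (235,280) with the sleeve showing just case-ward of it at (205,262), as planned. The gripper body at x>175 clears the case front at x≈150. I'll pinch now.

```bash
python3 -m inch '-0.2 0 -0.0027 0.002 0; 0.3 0 0 0 0; 0.3 0 0 0 0; 0.3 0 0 0 0; 0.3 0 0 0 0' 20; python3 go.py; python3 - <<'E'
import sys;sys.argv=['x']
from h import *
# arc in case frame
th0=.64; d=np.array([-132,0,52.])-P; v=Ry(th0).T@d; print(v)
q=[P+Ry(t)@v for t in np.arange(.64,2.25,.13)]
for a,b in zip(q,q[1:]): e=b-a; print(f"{-e[0]/1000:.4f} 0 {-e[2]/1000:.4f}")
E
```

```text
time: 3.95
tool_pos: [528.8, -47.5, 52.6]
tool_rot: [-0.1, 0.995, 0.0, 0.0]
contact_force: [-0.7, 0.3, -0.4]
grip_width: 0.52
gripper_force: 0.0
t 3.95 TCP case [-1.315e+02 -1.000e-01  5.260e+01] turn -0.01 F(case) [-0.6  0.5 -0.4] w 45.2 gf 0.0
[ -4.22054489   0.         -62.98560947]
0.0059 0 -0.0057
0.0051 0 -0.0064
0.0042 0 -0.0070
0.0033 0 -0.0075
0.0023 0 -0.0079
0.0012 0 -0.0081
0.0002 0 -0.0082
-0.0009 0 -0.0082
-0.0020 0 -0.0080
-0.0030 0 -0.0076
-0.0039 0 -0.0072
-0.0048 0 -0.0066
```

```bash
python3 -m inch '0.3 0 0 0 0; 0.3 0 0 0 0; 0.3 0 0 0 0' 20; python3 go.py
```

```text
time: 4.32
tool_pos: [528.7, -46.9, 52.5]
tool_rot: [-0.1, 0.995, 0.0, -0.0]
contact_force: [-1.4, 2.6, 0.2]
grip_width: 0.459
gripper_force: 20.0
t 4.325 TCP case [-131.5    0.5   52.5] turn 0.0 F(case) [-0.8  2.8  0.2] w 39.9 gf 20.0
```

Gripped at 39.9 mm, the sleeve's width. Now I'll swing it up along the arc.

```bash
python3 -m inch '0.3 0.0059 0 -0.0057 0; 0.3 0.0051 0 -0.0064 0; 0.3 0.0042 0 -0.007 0; 0.3 0.0033 0 -0.0075 0; 0.3 0.0023 0 -0.0079 0; 0.3 0.0012 0 -0.0081 0' 20; python3 go.py
```

```text
time: 5.08
tool_pos: [505.9, -51.6, 95.2]
tool_rot: [-0.1, 0.995, 0.0, -0.001]
contact_force: [-2.7, 4.8, -4.8]
grip_width: 0.453
gripper_force: 20.0
t 5.075 TCP case [-154.8    0.4   95.2] turn -0.01 F(case) [-1.7  5.2 -4.8] w 39.4 gf 20.0
```

```bash
python3 -m inch '0.3 0.0002 0 -0.0082 0; 0.3 -0.0009 0 -0.0082 0; 0.3 -0.002 0 -0.008 0; 0.3 -0.003 0 -0.0076 0; 0.3 -0.0039 0 -0.0072 0; 0.3 -0.0048 0 -0.0066 0; 0.3 0 0 0 0' 20; python3 go.py; python3 - <<'E'
from h import *
a=bot.snapshot("side")[165:265,300:400,::-1]; b=bot.snapshot("top")[200:300,300:400,::-1]
cv2.imwrite("pics/up.png",cv2.resize(np.hstack([a,b]),None,fx=4,fy=4,interpolation=cv2.INTER_CUBIC))
E
```

```text
time: 5.95
tool_pos: [520.1, -48.7, 141.7]
tool_rot: [-0.1, 0.995, 0.001, -0.002]
contact_force: [-6.6, 4.1, 1.2]
grip_width: 0.454
gripper_force: 20.0
t 5.95 TCP case [-140.3    0.4  141.7] turn -0.01 F(case) [-5.6  5.3  1.2] w 39.5 gf 20.0
```

View pics/up.png

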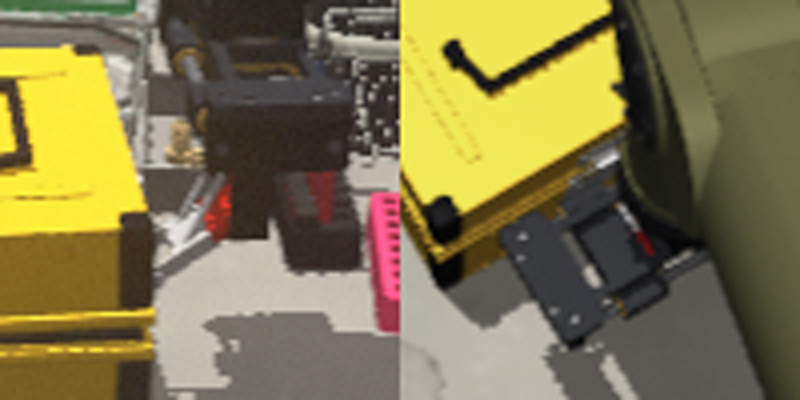

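The lever is up at about 2.2 rad, with the sleeve at (220,205) in the side half and the loop leaning between the fingers. I'll let go, rise, close the fingers and come round in front of the bar.

```bash
python3 -m inch '-0.6 0 0 0 0; -0.6 0 0 0 0; -0.6 0 0 0 0; -0.6 0 0 -0.02 0; -0.6 0 0 -0.05 0; -0.6 0 0 -0.05 0; 1 0.025 0 0 0; 1 0 0 0 0; 1 0 0 0 0; 1 0 0 0 0; 1 0 0 0 0; 1 0 0 0 0' 20; python3 go.py '-168,0,200' '-168,0,177' '-145,0,177' '-102,0,177'; python3 - <<'E'
from h import *
a=bot.snapshot("side")[165:265,300:400,::-1]; b=bot.snapshot("top")[200:300,300:400,::-1]
cv2.imwrite("pics/rel.png",cv2.resize(np.hstack([a,b]),None,fx=4,fy=4,interpolation=cv2.INTER_CUBIC))
E
```

```text
time: 7.55
tool_pos: [497.0, -53.9, 260.7]
tool_rot: [-0.1, 0.995, -0.0, -0.0]
contact_force: [-0.7, 1.2, -0.2]
grip_width: 0.203
gripper_force: 0.0
t 7.55 TCP case [-1.640e+02 -1.000e-01  2.607e+02] turn -0.01 F(case) [-0.5  1.3 -0.2] w 17.7 gf 0.0
[-168.    0.  200.] shift [0.004  0.0001 0.0607]
[-168.    0.  177.] shift [-0.     0.     0.023]
[-145.    0.  177.] shift [-0.023  0.    -0.   ]
[-102.    0.  177.] shift [-0.043  0.    -0.   ]
```

View pics/rel.png

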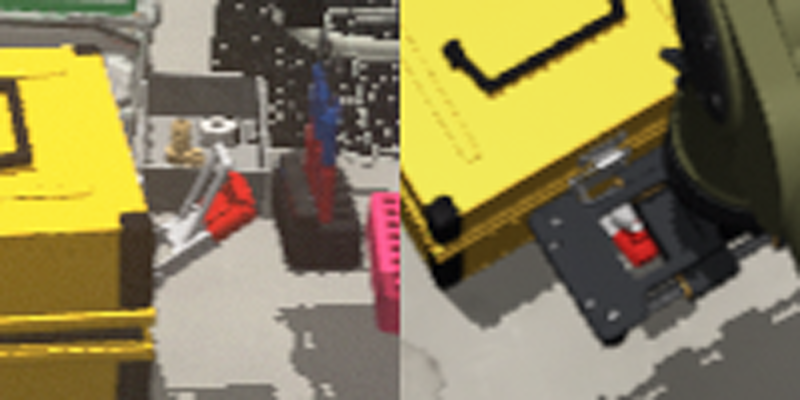

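The lever stays up: sleeve at (232,205) and loop bar at about (222,152) in the side half, as the geometry predicts. I'll go down in front of the bar and push it back.

```bash
python3 -m inch '1 0.004 0 0.03 0; 1 0 0 0.03 0; 1 0 0 0.023 0; 1 -0.012 0 0 0; 1 -0.008 0 0 0; 1 -0.008 0 0 0; 1 -0.008 0 0 0; 1 -0.008 0 0 0; 1 -0.008 0 0 0; 1 -0.008 0 0 0; 1 -0.006 0 0 0; 1 0 0 0 0' 20; python3 go.py; python3 - <<'E'
from h import *
a=bot.snapshot("side")[165:265,300:400,::-1]; b=bot.snapshot("top")[200:300,300:400,::-1]
cv2.imwrite("pics/push.png",cv2.resize(np.hstack([a,b]),None,fx=4,fy=4,interpolation=cv2.INTER_CUBIC))
E
```

```text
time: 9.15
tool_pos: [557.9, -41.6, 177.8]
tool_rot: [-0.1, 0.995, -0.0, -0.0]
contact_force: [-0.5, 0.7, 1.1]
grip_width: 0.003
gripper_force: 0.0
t 9.15 TCP case [-1.018e+02 -1.000e-01  1.778e+02] turn 0.0 F(case) [-0.3  0.7  1.1] w 0.3 gf 0.0
```

View pics/push.png

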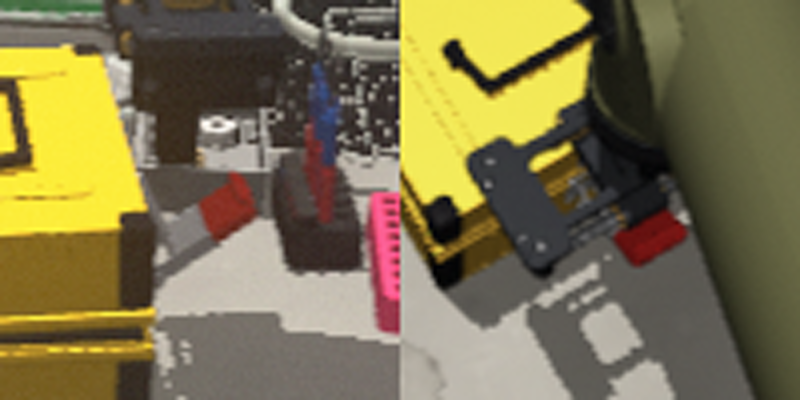

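The push met no resistance and no loop is left in front of the finger, so the bar has gone over towards the lid. I'll re-grip the sleeve and bring the lever down to where squeezing begins.

```bash
python3 -m inch '1 0.006 0 0 0; 1 0.004 0 -0.03 0; -0.3 0 0 -0.035 0; -0.3 0.0285 0 0 0; -0.3 0 0 0 0; -0.3 0 0 0 0; -0.3 0 0 0 0; -0.3 0 0 0.03 0; -0.3 0 0 0.04 0; -0.3 0 0 0.0306 0; 0.3 0 0 0 0; 0.3 0 0 0 0' 20; python3 go.py '-140.3,0,141.7'
```

```text
time: 10.75
tool_pos: [520.8, -49.4, 143.4]
tool_rot: [-0.1, 0.995, -0.0, 0.001]
contact_force: [-0.1, -0.4, -0.6]
grip_width: 0.503
gripper_force: 0.0
t 10.75 TCP case [-139.7   -0.4  143.4] turn -0.01 F(case) [-0.1 -0.3 -0.6] w 43.8 gf 0.0
[-140.3    0.   141.7] shift [0.0006 0.0004 0.0017]
```

```bash
python3 -m inch '0.3 0 0 0 0; 0.3 0 0 0 0; 0.3 0 0 0 0' 25; python3 go.py
```

```text
time: 11.12
tool_pos: [520.6, -48.6, 143.3]
tool_rot: [-0.1, 0.995, 0.0, 0.001]
contact_force: [-0.7, 3.1, 3.1]
grip_width: 0.457
gripper_force: 25.0
t 11.125 TCP case [-139.8    0.4  143.3] turn 0.01 F(case) [-0.1  3.2  3.1] w 39.8 gf 25.0
```

Gripped again. Reversing the arc for 8 steps, to about 1.15 rad.

```bash
python3 -m inch '0.3 0.0048 0 0.0066 0; 0.3 0.0039 0 0.0072 0; 0.3 0.003 0 0.0076 0; 0.3 0.002 0 0.008 0; 0.3 0.0009 0 0.0082 0; 0.3 -0.0002 0 0.0082 0; 0.3 -0.0012 0 0.0081 0; 0.3 -0.0023 0 0.0079 0; 0.3 0 0 0 0' 25; python3 go.py
```

```text
time: 12.25
tool_pos: [510.6, -50.7, 80.7]
tool_rot: [-0.1, 0.995, 0.0, 0.001]
contact_force: [2.6, 4.2, 2.4]
grip_width: 0.451
gripper_force: 25.0
t 12.25 TCP case [-150.     0.4   80.7] turn 0.03 F(case) [3.4 3.6 2.4] w 39.2 gf 25.0
```

```bash
python3 -m inch '-0.3 0 0 0 0; -0.3 0 0 0 0; -0.3 0 0 0 0; -0.3 0 0 -0.03 0; -0.3 0.01 0 -0.06 0; 1 0.05 0 0 0; 1 0.06 0 0 0; 1 0 0 0 0; 1 0 0 0 0; 1 0 0 0 0' 25; python3 go.py; python3 - <<'E'
from h import *
a=bot.snapshot("side")[165:265,300:400,::-1]; b=bot.snapshot("top")[200:300,300:400,::-1]
cv2.imwrite("pics/hook.png",cv2.resize(np.hstack([a,b]),None,fx=4,fy=4,interpolation=cv2.INTER_CUBIC))
E
```

```text
time: 13.5
tool_pos: [392.7, -75.3, 170.7]
tool_rot: [-0.1, 0.995, -0.0, 0.0]
contact_force: [0.1, 0.4, -0.4]
grip_width: 0.169
gripper_force: 0.0
t 13.5 TCP case [-270.5   -0.3  170.7] turn 0.0 F(case) [ 0.2  0.3 -0.4] w 14.7 gf 0.0
```

View pics/hook.png

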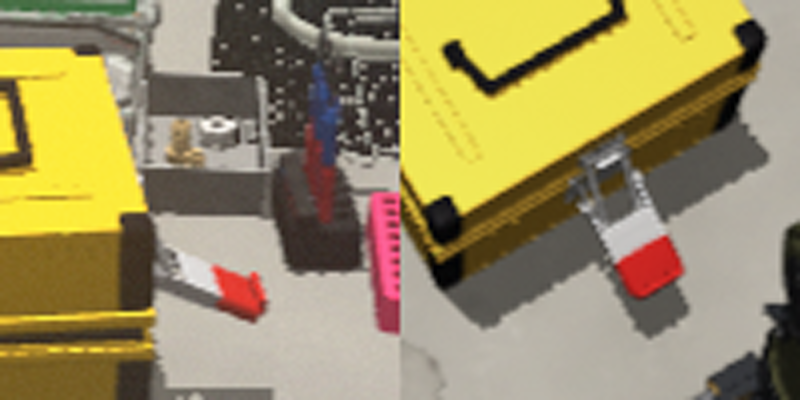

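The top half shows the loop running from the lever to the keeper at (605,140) with its bar behind the keeper lip. In the side half the lever points out and slightly down, with the sleeve at (240,292). It is hooked. Next I'll work out the press path.

```bash
python3 - <<'E' > /tmp/w
from h import *
for t in [1.5,1.3,1.15,1.0,.88,.76,.64,.52,.42,.33,.25,.17]:
    c=P+Ry(t)@np.array([-7.5,0,-55]); print(f"'{c[0]-9.5:.1f},0,{c[2]+14:.1f}'")
E
eval python3 go.py "'-170,0,170'" $(cat /tmp/w)
```

```text
t 13.6 TCP case [-270.7   -0.3  170.4] turn 0.01 F(case) [0.5 0.7 0.2] w 6.6 gf 0.0
[-170.    0.  170.] shift [-0.1007  0.0002  0.0003]
[-155.9    0.   117.6] shift [-0.0141  0.      0.0524]
[-155.5    0.   106.5] shift [-0.0004  0.      0.0111]
[-153.8    0.    98.4] shift [-0.0017  0.      0.0081]
[-150.8    0.    90.6] shift [-0.003   0.      0.0078]
[-147.7    0.    84.7] shift [-0.0031  0.      0.0059]
[-143.8    0.    79.3] shift [-0.0039  0.      0.0054]
[-139.4    0.    74.4] shift [-0.0044  0.      0.0049]
[-134.3    0.    70. ] shift [-0.0051  0.      0.0044]
[-129.8    0.    66.8] shift [-0.0045  0.      0.0032]
[-125.4    0.    64.4] shift [-0.0044  0.      0.0024]
[-121.4    0.    62.6] shift [-0.004   0.      0.0018]
[-117.2    0.    61.1] shift [-0.0042  0.      0.0015]
```

```bash
python3 -m inch '1 -0.05 0 0 0; 1 -0.0507 0 0 0; 1 -0.0141 0 0.02 0; 1 0 0 0.0327 0; 1 -0.0004 0 0.0111 0; 1 -0.0017 0 0.0081 0; 1 -0.003 0 0.0078 0; 1 -0.0031 0 0.0059 0; 1 -0.0039 0 0.0054 0; 1 0 0 0 0' 25; python3 go.py '-143.8,0,79.3' '-139.4,0,74.4'
```

```text
time: 14.85
tool_pos: [516.6, -50.1, 79.5]
tool_rot: [-0.1, 0.995, -0.0, 0.0]
contact_force: [-0.3, -0.6, 0.2]
grip_width: 0.007
gripper_force: 0.6
t 14.85 TCP case [-144.1   -0.3   79.5] turn -0.01 F(case) [-0.5 -0.6  0.2] w 0.6 gf 0.6
[-143.8    0.    79.3] shift [-0.0003  0.0003  0.0002]
[-139.4    0.    74.4] shift [-0.0044  0.      0.0049]
```

```bash
cat > red.py <<'E'
from h import *
p=[657.7,-21.3,.1996]
a=bot.snapshot("side"); b=bot.snapshot("top")
for n,im,(r0,r1,c0,c1) in(("side",a,(185,290,335,372)),("top",b,(200,300,330,400))):
    q=im[r0:r1,c0:c1].astype(int); m=(q[...,0]>90)&(q[...,1]<60)&(q[...,2]<60); v,u=np.nonzero(m); print(n,m.sum(),u.mean()+c0 if len(u) else 0,v.mean()+r0 if len(v) else 0, "u",(u.min()+c0,u.max()+c0) if len(u) else 0,"v",(v.min()+r0,v.max()+r0) if len(v) else 0)
for t in(1.25,1.0,.76,.64,.4,.2,0): print(t,proj("side",world(p,lev(t,[-2,0,-53])))[0].round(1),proj("top",world(p,lev(t,[-2,0,-53])))[0].round(1))
cv2.imwrite("pics/last_a.png",np.hstack([a[165:290,290:400],b[180:305,290:400]])[...,::-1])
E
python3 red.py
python3 - <<'E'
import cv2,sys
im=cv2.imread('pics/hook.png')
import numpy as np
q=im[...,::-1].astype(int); m=(q[...,0]>150)&(q[...,1]<80)&(q[...,2]<80)
for s,(c0,off) in {"side":(0,(300,165)),"top":(400,(300,200))}.items():
    mm=m[:,c0:c0+400].copy()
    if s=="side": mm[:,:205]=0; mm[:, 275:]=0; mm[:240]=0
    v,u=np.nonzero(mm); print(s,u.mean()/4+off[0],v.mean()/4+off[1])
E
```

```text
side 75 355.08 246.18666666666667 u (np.int64(350), np.int64(360)) v (np.int64(238), np.int64(252))
top 0 0 0 u 0 v 0
1.25 [359.3 235.3] [362.2 265.7]
1.0 [356.7 240. ] [360.6 265. ]
0.76 [353.2 244. ] [358.7 263.4]
0.64 [351.  245.7] [357.6 262.2]
0.4 [346.2 248.4] [355.2 259.3]
0.2 [341.9 249.8] [353.1 256.4]
0 [337.3 250.5] [351.  253.2]
side 360.1986274509804 237.83686274509805
top 362.62785291631445 266.70076077768385
```

Almost no reaction at about 0.76 rad, which is suspicious. I'll back off and see whether the lever springs back.

```bash
python3 -m inch '1 0.02 0 -0.03 0; 1 0.05 0 -0.03 0; 1 0.06 0 0 0; 1 0 0 0 0' 25; python3 go.py; python3 red.py
```

```text
time: 15.45
tool_pos: [385.0, -75.9, 139.3]
tool_rot: [-0.099, 0.995, 0.002, 0.0]
contact_force: [0.5, 0.9, -0.6]
grip_width: 0.002
gripper_force: 0.0
t 15.45 TCP case [-278.1    0.5  139.3] turn -0.1 F(case) [ 0.6  0.7 -0.6] w 0.1 gf 0.0
side 57 360.50877192982455 239.75438596491227 u (np.int64(355), np.int64(365)) v (np.int64(235), np.int64(244))
top 155 361.8516129032258 266.89032258064515 u (np.int64(354), np.int64(369)) v (np.int64(259), np.int64(274))
1.25 [359.3 235.3] [362.2 265.7]
1.0 [356.7 240. ] [360.6 265. ]
0.76 [353.2 244. ] [358.7 263.4]
0.64 [351.  245.7] [357.6 262.2]
0.4 [346.2 248.4] [355.2 259.3]
0.2 [341.9 249.8] [353.1 256.4]
0 [337.3 250.5] [351.  253.2]
```

The lever sprang back to about 1.1, so the loop is hooked. I'll press again, reading the force on the way.

```bash
python3 -m inch '1 -0.06 0 0 0; 1 -0.0485 0 0 0; 1 -0.0137 0 0.02 0; 1 -0.0005 0 0.0148 0; 1 -0.0017 0 0.0071 0; 1 -0.003 0 0.0078 0; 1 0 0 0 0' 25; python3 go.py '-150.8,0,90.6'; python3 red.py | head -2
```

```text
time: 16.42
tool_pos: [512.9, -50.7, 89.6]
tool_rot: [-0.099, 0.995, 0.0, -0.0]
contact_force: [-1.9, -0.6, 0.5]
grip_width: 0.008
gripper_force: 0.7
t 16.425 TCP case [-1.478e+02 -1.000e-01  8.960e+01] turn -0.03 F(case) [-1.9 -0.2  0.5] w 0.7 gf 0.7
[-150.8    0.    90.6] shift [ 0.003   0.0001 -0.001 ]
side 80 357.7625 242.75 u (np.int64(353), np.int64(363)) v (np.int64(235), np.int64(248))
top 0 0 0 u 0 v 0
```

```bash
python3 -m inch '1 -0.0031 0 0.0059 0; 1 -0.0039 0 0.0054 0; 1 -0.0044 0 0.0049 0' 25; python3 go.py '-139.4,0,74.4' ; python3 red.py | head -2
```

```text
time: 16.9
tool_pos: [525.4, -48.3, 73.5]
tool_rot: [-0.1, 0.995, -0.0, 0.001]
contact_force: [-1.3, 0.6, 2.8]
grip_width: 0.007
gripper_force: 1.3
t 16.9 TCP case [-135.    -0.2   73.5] turn -0.01 F(case) [-1.2  0.8  2.8] w 0.6 gf 1.3
[-139.4    0.    74.4] shift [ 0.0044  0.0002 -0.0009]
side 70 351.9428571428571 249.48571428571427 u (np.int64(347), np.int64(356)) v (np.int64(242), np.int64(255))
top 0 0 0 u 0 v 0
```

```bash
python3 -m inch '1 -0.003 0 0.0035 0; 1 -0.004 0 0.0034 0; 1 -0.0042 0 0.0026 0; 1 -0.004 0 0.002 0; 1 0 0 0 0' 25; python3 go.py '-117.2,0,61.1' ; python3 red.py | head -2
```

```text
time: 17.62
tool_pos: [538.7, -45.6, 61.5]
tool_rot: [-0.099, 0.995, -0.0, -0.001]
contact_force: [-3.4, -0.6, 1.4]
grip_width: 0.004
gripper_force: 1.6
t 17.625 TCP case [-121.5   -0.2   61.5] turn -0.03 F(case) [-3.4  0.   1.4] w 0.3 gf 1.6
[-117.2    0.    61.1] shift [-0.0043  0.0002  0.0004]
side 21 339.6666666666667 256.23809523809524 u (np.int64(339), np.int64(341)) v (np.int64(251), np.int64(260))
top 0 0 0 u 0 v 0
```

The lever seems to have snapped home. I'll back straight out and up, then look.

```bash
python3 -m inch '1 0.02 0 0 0; 1 0.05 0 0 0; 1 0.06 0 -0.03 0; 1 0.04 0 -0.06 0; 1 0 0 -0.06 0; 1 0 0 0 0' 25; python3 go.py; python3 red.py; python3 - <<'E'
import cv2
cv2.imwrite('pics/fin.png',cv2.resize(cv2.imread('pics/last_a.png'),None,fx=3.6,fy=3.6,interpolation=cv2.INTER_CUBIC))
E
```

```text
time: 18.48
tool_pos: [385.7, -77.2, 207.3]
tool_rot: [-0.099, 0.995, 0.0, 0.006]
contact_force: [0.8, 0.0, -0.2]
grip_width: 0.006
gripper_force: 0.0
t 18.475 TCP case [-277.7   -0.9  207.3] turn -0.02 F(case) [ 0.8 -0.1 -0.2] w 0.5 gf 0.0
side 21 339.57142857142856 256.0952380952381 u (np.int64(338), np.int64(341)) v (np.int64(251), np.int64(260))
top 25 352.24 256.8 u (np.int64(347), np.int64(357)) v (np.int64(251), np.int64(260))
1.25 [359.3 235.3] [362.2 265.7]
1.0 [356.7 240. ] [360.6 265. ]
0.76 [353.2 244. ] [358.7 263.4]
0.64 [351.  245.7] [357.6 262.2]
0.4 [346.2 248.4] [355.2 259.3]
0.2 [341.9 249.8] [353.1 256.4]
0 [337.3 250.5] [351.  253.2]
```

View pics/fin.png

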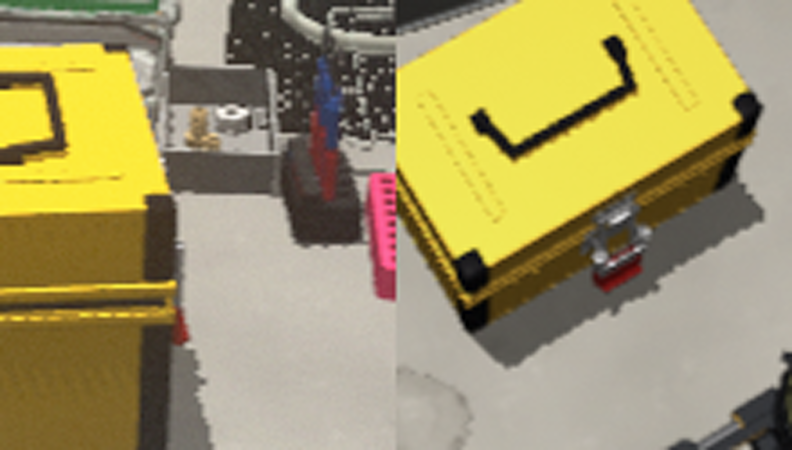

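The sleeve lies against the front at (180,325) in the side half, and the loop sits on the keeper at (620,215) in the top half. As a last numeric check, I'll see whether the lid front has dropped compared with the first picture.

```bash
python3 - <<'E'
from h import *
a0=cv2.cvtColor(cv2.imread("pics/side0.png"),cv2.COLOR_BGR2GRAY); a1=cv2.cvtColor(bot.snapshot("side"),cv2.COLOR_RGB2GRAY)
for nm,(r0,r1,c0,c1) in {"lid front corner":(210,236,320,342),"lid rear":(215,240,258,280),"body front":(262,300,320,342)}.items():
    A=a0[r0:r1,c0:c1].astype(np.float32);B=a1[r0:r1,c0:c1].astype(np.float32)
    print(nm,cv2.phaseCorrelate(A,B,cv2.createHanningWindow(A.shape[::-1],cv2.CV_32F)))
p=[657.7,-21.3,.1996]; print(proj("side",world(p,[[-75,115,185],[-75,115,182]])).round(2)); print(bot.get_obs()["time"])
E
```

```text
lid front corner ((0.42016488504932425, 1.2155181389526728), 0.9092013077971376)
lid rear ((0.26219197784130266, 0.4931500907088626), 0.9881834959983826)
body front ((-0.07291679953944197, -0.016064181938286737), 1.003512733678023)
[[338.89 220.88]
 [338.83 222.22]]
18.625
```

The lid front has come down 1.2 px, against 1.3 px expected for 3 mm, so it is clamped.

```bash
python3 -c "
from plant import bot
print(bot.finish_job())"
```

```text
the job is handed in; nothing more can be done
None
```

The latch is closed: the loop is hooked on the keeper, the lever lies flat past centre, and the lid front is about 3 mm lower, tight on its gasket. The arm let go and stood clear; the job was handed in at about 18.6 s, with no verdict returned.

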